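# Find the hidden hatch catch on the test reader and hold it pressed

### The arm

A 6-joint arm with a two-finger parallel gripper is mounted at the origin on the work surface. World frame = base frame: x ahead of the robot, y to its left, z up, the work surface at z = 0. Lengths are in m, angles in rad, forces in N, time in s.
With the tool pointing down it reaches from about 0.275 to 0.825 m from the base axis. Payload 4.9 kg.
Tool frame: the origin (TCP) lies midway between the tips of the shut fingers; the grasp point (between the pads) lies 19 mm behind it (grip_point_offset is the distance from the TCP to the grasp point, in m); z points along the fingers, x is the direction in which the jaws open and shut, and the axes are right-handed (so a half turn about z gives the same grasp; the last joint's range is limited). The gripper opens to 85 mm and grips with 20 to 120 N. Pads are 22 mm wide; open, the fingers measure 114 mm over their backs; the gripper's body (76 mm by 85 mm) begins 54 mm behind the grasp point. The pads swing forward as they close: fully open they stand 13 mm farther back than shut.
Start: joints at [-1.239, 0.326, -0.193, 1.052, 0, 1.437], TCP at [0.247, -0.491, 0.231] pointing down, gripper open.
Joint ranges: [-2.65, 2.65], [-0.97, 1.79], [-1.3, 1.35], [-1.93, 2.1], [-1.47, 1.37], [-3.14, 3.14]. Speed limits (rad/s): [2.57, 2.57, 3.14, 3.14, 3.14, 3.14].

### API

Orientations are given as a rotation vector (axis times angle).
In Python, from cell import * gives the robot as it stands. Calls block until the motion is done:
- movep(position, orientation): joint-space move of the TCP to a pose.
- move_l(position, velocity=0.15, rot=None, until_force=None): straight line of the TCP; rot=None keeps the orientation; velocity is the mean speed in m/s. With until_force (N) it stops when the force on the tool has changed by that much, and returns True; else False.
- set_joints(angles): joint-space move.
- let_go() and grab(newtons=None): open the fingers fully, or close them until they stop; newtons is the grip in N (None keeps the last).
- sleep(seconds).
- ik(position, orientation): joint angles nearest the present ones, or None.
- get_state(): the state.
- grab_frame(name): name is "side" or "top"; returns a dict with "img" (420x560x3 uint8, red, green, blue), "fx", "fy", "cx", "cy" (pixels), "cam_to_world" (4x4, takes a point from camera to world coordinates). Camera axes: x right, y down, z forward; pixel columns grow to the right and rows downward; lengths in m; the calibration is good to about 2 mm. A picture is of the moment at which its call begins. There is no depth.
A pose or a line that the arm cannot do raises MotionError and nothing moves.
- sign_off(): hands the job in, once; it reports no verdict.
Trained networks look in the newest picture that a camera, given by its name, has taken for a name from the list of things; names that differ only in an ending like _2 or _b are one class to them, and where a whole thing is asked for, a point or a joint stands for the part that bears it (a point fixed in the world has none). Each returns a list of dicts, best first, with "score" (0 to 1); they miss things now and then, are a little off and sometimes report something else, mostly with a low value. They report only what shows in the picture. A call takes as long as a camera call.
- spot_in(camera, name): "centre" ([column, row] in pixels, amid what is visible of it).
- silhouettes(camera, name): "mask" (420x560 bool, what is visible of it) and "centre" ([column, row] in pixels, amid what is visible of it).
- tip_of(camera, name): "centre" ([column, row] in pixels: a listed point, or the origin of a listed thing).
The state is a dict: "clock": time; "q": joint angles; "joint_velocities": joint speeds; "tau": joint torques, N m; "position": TCP position; "eef_rot": TCP orientation; "contact_force": force on the tool from outside, world axes, zero at the start; "wrist_torque": the same for the moment, N m; "finger_gap": opening from 0.0 (shut) to 1.0 (fully open).
Only numpy, scipy, OpenCV 4.12 (cv2) and the standard library are available. Lean on these libraries where they do the work, as an engineer would, in place of code of your own. Each camera call takes 0.05 s, during which the arm holds its last target.

### The job

The cassette hatch of the test reader opens only while a hidden catch, flush with its flat white panel, is pressed in. Feel gently along the panel with the closed fingertips until you find the catch, press it fully in, and finish while still holding it there so that the hatch stands open for the colleague across the table. Do not touch the hatch itself, grasp nothing, and leave everything else on the table where it is.

Things in the scene. Friction and masses are not known exactly. Their poses are not given: they have to be found in the camera images.
- reader: The test reader: a fixed bench case, 210 mm (x) by 372 mm (y), 98 mm high, blue below and grey on top, with the white panel nearer the robot and the hatch beyond it. Origin at the centre of its underside; x points away from the robot, from panel to hatch; y to the left along the panel; z up.
- panel_mid (a point): Centre of the flat white panel, on its top surface; axes as the reader's. The panel shows 100 mm along x and 160 mm along y; the grey case around it stands 4 mm higher. Apart from the catch it is rigid. The catch's centre lies on the panel's middle line (x = 0 here), anywhere from y = -50 to +50 mm: its place is not reported.
- catch (a joint): Depth of the pressed catch: 0 level with the panel, 0.008 m fully in. A plate as white as the panel, 64 mm (x) by 44 mm (y), in an opening 67 x 47 mm with a thin dark gap around; only fingertips inside the opening push it in. It goes straight down, starts to yield at about 3 N, takes about 7 to 8 N fully in, springs back when let go.
- hatch (a joint): Opening angle of the blue cassette hatch (73 x 120 mm), driven by the catch: 0 shut, 0.7 rad with the catch fully in. It is hinged along its edge next to the panel, 60 mm beyond the panel's middle line; its far edge rises by up to 50 mm, on the side away from the fingers.
- rack_a: white tube rack, 75 x 105 x 50 mm, with blue-capped tubes standing to 96 mm; a bystander, origin at the centre of its underside
- rack_b: second white tube rack, same size, with more tubes; a bystander, origin at the centre of its underside
- dropper: white dropper bottle, 34 mm across, 79 mm tall, blue cap; a bystander, origin at the centre of its underside
- well_plate: flat white well plate, 85 x 127 x 14 mm; a bystander, origin at the centre of its underside
- cassette: loose white test cassette, 22 x 70 x 5 mm, lying on the reader's raised right end (seen from the robot); a bystander, origin at the centre of its underside
- gel: clear gel bottle, 60 mm across, 150 mm tall; a bystander, origin at the centre of its underside
- carton: kit carton, 100 x 160 x 60 mm; a bystander, origin at the centre of its underside

How it is judged:
At the end, for the whole second after the job is handed in: The fingers themselves hold the catch at least 6.2 mm in (of 8 mm), steadily, with a push between 2 and 50 N, and the hatch stands open by more than 0.5 rad (value of joint catch above 0.0062 m and value of joint hatch above 0.5 rad and contact force between the fingers and catch between 2 and 50 N and velocity of joint catch below 0.01 m/s); the arm keeps its last pose, push and grip.
It fails at once if the hatch itself is touched (more than 1 N) (contact force between the arm and hatch above 1 N).
It fails at once if the hatch itself is touched by the fingers (more than 1 N) (contact force between the fingers and hatch above 1 N).
It fails at once if the fingers press on anything harder than 60 N (contact force between the fingers and anything else above 60 N).
It fails at once if a bystander is moved by more than 20 mm, or lifted (distance of any of rack_a, rack_b, dropper, well_plate, cassette, gel, carton from where it was at the start of the episode above 0.02 m).
It also fails if it takes over 45 s, if anything falls off the work surface, if the arm or the gripper's body presses on something with over 40 N, if the wrist force passes 120 N, or if a joint passes its speed limit or range.

## Working session

There is one attempt and no reset: what is moved stays moved. The work goes in short steps, each a Python script; the robot and the scene stay as the last script left them, time stands still between calls to the robot, and variables do not carry over. Pictures are saved under pics/ and viewed, and the job is handed in when it is done.

```bash
ls; mkdir -p pics; python3 - <<'E'
from cell import *
import cv2
for c in ("side","top"):
    f=grab_frame(c); cv2.imwrite(f"pics/{c}0.png",f["img"][:,:,::-1])
    print(c,f["fx"],f["fy"],f["cx"],f["cy"],f["cam_to_world"])
    for n in ("reader","panel_mid"):
        for d in tip_of(c,n)[:2]: print(n,d)
    for n in ("panel_mid","catch","hatch","cassette"):
        for d in spot_in(c,n)[:2]: print("spot",n,d)
s=get_state(); print(s)
E
```

```text
pics
side 519.2004296615696 519.2004296615696 275.2509546674685 206.81200276886074 [[ 0.67005687 -0.56584131  0.48046581 -0.17337326]
 [-0.7420411  -0.49316738  0.45404949 -0.65612487]
 [-0.01996989 -0.66076436 -0.7503277   1.16751519]
 [ 0.          0.          0.          1.        ]]
reader {'centre': [267.6, 222.5], 'score': 0.59}
panel_mid {'centre': [263.2, 211.2], 'score': 0.94}
spot panel_mid {'centre': [263.4, 226.3], 'score': 0.87}
spot catch {'centre': [269.4, 212.1], 'score': 0.77}
spot cassette {'centre': [304.3, 229.8], 'score': 0.71}
spot cassette {'centre': [260.5, 226.7], 'score': 0.25}
top 430.93166983303684 430.93166983303684 285.2807493409729 208.4112897512344 [[-1.01227089e-03 -9.88060632e-01  1.54062207e-01  3.53893060e-01]
 [-9.99976338e-01 -4.81288215e-05 -6.87904680e-03  7.69056108e-03]
 [ 6.80433015e-03 -1.54065525e-01 -9.88037203e-01  1.12366168e+00]
 [ 0.00000000e+00  0.00000000e+00  0.00000000e+00  1.00000000e+00]]
reader {'centre': [276.0, 214.9], 'score': 0.77}
reader {'centre': [455.4, 274.4], 'score': 0.71}
spot panel_mid {'centre': [275.2, 200.6], 's
[... 169 characters left out ...]
0.55}
{'clock': 0.7, 'q': array([-1.23920615e+00,  3.26134662e-01, -1.92583218e-01,  1.05201634e+00,
        2.08130578e-05,  1.43660301e+00]), 'joint_velocities': array([-1.77132820e-03, -6.01002449e-04,  1.97784157e-04,  7.28903384e-05,
       -6.75720955e-04, -5.69352447e-04]), 'tau': array([-2.68093809e-04, -4.43197632e+01,  2.62713218e+01,  8.79957242e-04,
        1.46311440e-04, -6.22536774e-06]), 'position': array([ 0.247045  , -0.49142252,  0.23132283]), 'eef_rot': array([ 2.67414083e+00, -1.64876588e+00,  9.61776993e-05]), 'contact_force': array([ 0.29680653,  0.1617979 , -0.76650551]), 'wrist_torque': array([ 0.04482341, -0.01076432, -0.05080229]), 'finger_gap': 1.0029507319325983}
```

View pics/side0.png

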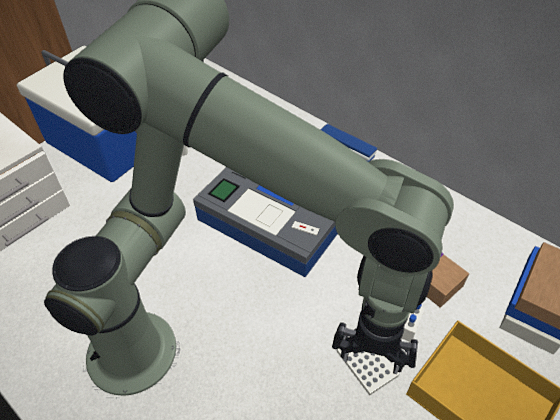

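View pics/top0.png

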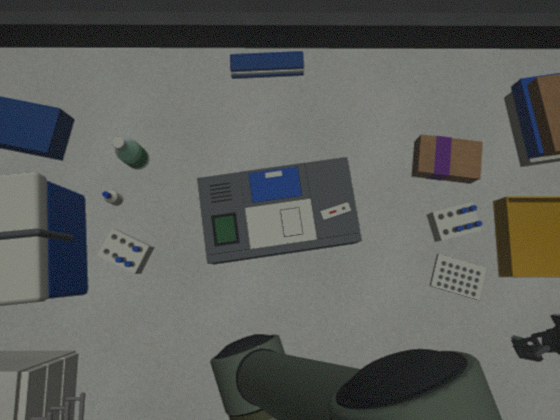

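```bash
python3 - <<'E'
from cell import *
import cv2,numpy as np
f=grab_frame("top"); im=f["img"][:,:,::-1]
c=im[150:270,190:370]; cv2.imwrite("pics/crop1.png",cv2.resize(c,None,fx=4.4,fy=4.4,interpolation=cv2.INTER_CUBIC))
f=grab_frame("side"); im=f["img"][:,:,::-1]
c=im[160:280,180:360]; cv2.imwrite("pics/crop2.png",cv2.resize(c,None,fx=4.4,fy=4.4,interpolation=cv2.INTER_CUBIC))
for c in("top","side"):
  for n in("panel_mid","catch"):
    for d in tip_of(c,n)[:3]: print(c,n,d)
E
```

```text
Traceback (most recent call last):
ValueError: it knows: carton, cassette, dropper, gel, panel_mid, rack, reader, well_plate
```

View pics/crop1.png

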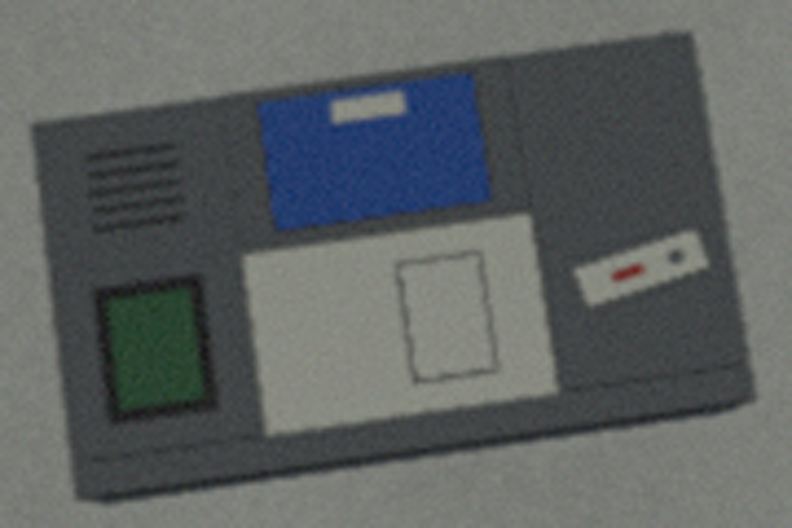

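View pics/crop2.png

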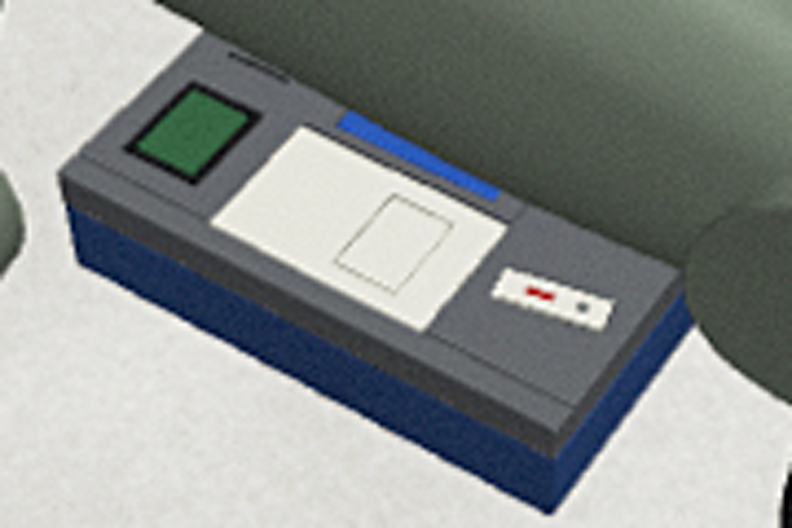

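The top crop (4.4× from pixel 190,150) shows the white panel with corners at about (243,255), (531,214), (557,392) and (265,436). A thin dark rectangle sits right of the panel centre, with corners (397,262), (481,252), (496,370) and (413,383). The side view shows the same rectangle. I'll turn both into positions and compare.

```bash
cat > h.py <<'E'
import numpy as np
def toplane(f,px,z):
    T=np.array(f["cam_to_world"]); px=np.atleast_2d(px).astype(float)
    d=np.c_[(px[:,0]-f["cx"])/f["fx"],(px[:,1]-f["cy"])/f["fy"],np.ones(len(px))]@T[:3,:3].T
    return T[:3,3]+d*((z-T[2,3])/d[:,2])[:,None]
E
python3 - <<'E'
from cell import *
from h import *
P={"top":([190,150],[(243,255),(531,214),(557,392),(265,436)],[(397,262),(481,252),(496,370),(413,383)]),
"side":([180,160],[(302,126),(507,228),(424,331),(211,222)],[(391,195),(453,226),(396,294),(335,262)])}
for c,(o,p,r) in P.items():
    f=grab_frame(c)
    for n,q in(("panel",p),("rect",r)):
        w=toplane(f,np.array(q)/4.4+np.array(o)-0.4,0.094)[:,:2]
        print(c,n,w.mean(0).round(4)); e=np.roll(w,-1,0)-w
        print(np.linalg.norm(e,axis=1).round(4), np.degrees(np.arctan2(e[:,1],e[:,0])).round(1))
    for d in tip_of(c,"panel_mid")[:2]: print(d, toplane(f,d["centre"],0.094).round(4))
E
```

```text
top panel [0.4786 0.0125]
[0.1602 0.0992 0.1602 0.1001] [ -81.8 -172.4   98.5    7.6]
top rect [ 0.4825 -0.0135]
[0.0465 0.0656 0.0458 0.0672] [ -83.1 -173.2   98.9    7.5]
side panel [0.4785 0.0128]
[0.1583 0.0956 0.1598 0.0978] [ -82.4 -170.6   98.4    8.5]
side rect [ 0.4811 -0.0138]
[0.047  0.0643 0.0457 0.0642] [ -82.3 -170.9   97.5   10.2]
{'centre': [260.9, 209.3], 'score': 0.65} [[0.4814 0.0171 0.094 ]]
```

Both cameras agree. The panel centre is (0.4785, 0.0127) with a yaw of about 8°. The outlined plate is 46–47 × 66 mm, centred at (0.482, -0.0137), which is y ≈ -27 mm on the middle line. Next I'll close the fingers, go above it and feel down.

```bash
cat >> h.py <<'E'
from scipy.spatial.transform import Rotation as R
yaw=np.radians(8.0); ex=np.array([np.cos(yaw),np.sin(yaw),0]); ey=np.array([-ex[1],ex[0],0])
def rot(s): x=s*ex; z=np.array([0,0,-1.]); return R.from_matrix(np.c_[x,np.cross(z,x),z]).as_rotvec()
C=np.array([0.4818,-0.0137,0])
E
python3 - <<'E'
from cell import *
from h import *
import cv2
grab(20)
s=get_state(); print(s["position"],s["finger_gap"])
best=None
for sg in(1,-1):
    q=ik([C[0],C[1],0.2],rot(sg)); print(sg,q)
    if q is not None and (best is None or abs(q-s["q"]).max()<best[0]): best=(abs(q-s["q"]).max(),sg)
sg=best[1]; print(sg)
p=s["position"]; move_l([p[0],p[1],0.26])
movep([C[0],C[1],0.23],rot(sg))
move_l([C[0],C[1],0.125])
s=get_state(); print(s["clock"],s["position"],s["eef_rot"],s["contact_force"],s["q"])
for c in("top","side"):
    f=grab_frame(c); cv2.imwrite(f"pics/{c}1.png",f["img"][:,:,::-1])
open("sg","w").write(str(sg))
E
```

```text
[ 0.24703843 -0.49142709  0.23128897] 0.0035101560845520107
1 [-1.81725862e-01  2.26559965e-01 -4.14181185e-01  9.30055176e-01
 -4.44089210e-16  1.24944412e+00]
-1 [-1.81725862e-01  2.26559965e-01 -4.14181185e-01  9.30055176e-01
 -4.44089210e-16 -1.89214853e+00]
1
4.9333 [ 0.48239646 -0.01405003  0.12561481] [3.13374098e+00 2.18322350e-01 1.50871530e-03] [-0.25064594  0.09718596  0.68314472] [-1.82216475e-01  3.07248830e-01 -5.19036422e-01  7.43517165e-01
 -8.10135364e-06  1.24946806e+00]
```

View pics/side1.png

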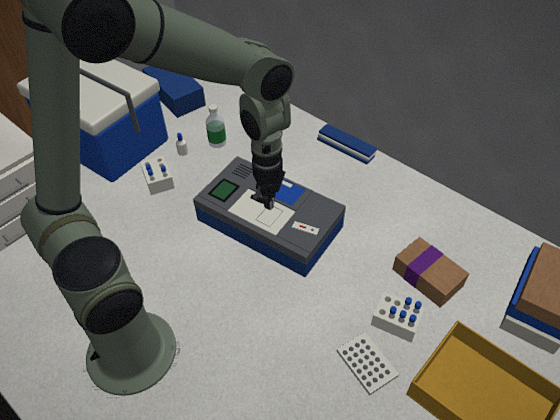

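The side picture shows the closed fingertips near (267,205), just above the outlined plate near (269,214), with the hatch shut. I'll go down gently.

```bash
python3 - <<'E'
from cell import *
from h import *
move_l([C[0],C[1],0.102],velocity=0.05)
f0=get_state()["contact_force"]
r=move_l([C[0],C[1],0.088],velocity=0.008,until_force=2.0)
s=get_state(); print(r,s["clock"],s["position"],s["contact_force"]-f0)
z0=s["position"][2]
for i in range(1,3):
    r=move_l([C[0],C[1],z0-0.0015*i],velocity=0.01,until_force=6)
    s=get_state(); print(r,s["clock"],s["position"],s["contact_force"]-f0)
    if r: break
E
```

```text
True 6.7 [ 0.48173435 -0.01369733  0.09353142] [-0.22952796  0.65193276  4.11017752]
False 6.9833 [ 0.4818126  -0.01369383  0.09208491] [-0.45263381  1.2304311   5.75447626]
False 7.2833 [ 0.48179346 -0.0137109   0.09053279] [-1.83175561  0.13016388  5.45474484]
```

It yields, with about 3 mm of travel at 5.5 N, so this is the catch. I'll press on to the end stop.

```bash
python3 - <<'E'
from cell import *
from h import *
import cv2
for z in (0.089,0.0875,0.0865,0.0858,0.0852,0.0847):
    r=move_l([C[0],C[1],z],velocity=0.01,until_force=8)
    s=get_state(); print(r,s["clock"],s["position"],s["contact_force"])
    if r or s["contact_force"][2]>18: break
sleep(0.5)
s=get_state(); print(s["clock"],s["position"],s["contact_force"],s["finger_gap"])
for c in("top","side"):
    f=grab_frame(c); cv2.imwrite(f"pics/{c}2.png",cv2.resize(f["img"][130:280,170:370,::-1],None,fx=4,fy=4,interpolation=cv2.INTER_CUBIC))
E
```

```text
False 7.5833 [ 0.48175118 -0.01366011  0.08904602] [-1.33296856  0.33739876  5.54091372]
False 7.8833 [ 0.48181789 -0.01369141  0.08765317] [-0.33001301  0.41573767  6.18601094]
False 8.1333 [ 0.48180987 -0.01370437  0.08670613] [-2.1620345  -0.50758206  7.10152644]
False 8.3833 [ 0.48181739 -0.01369346  0.08607172] [-1.54271423 -0.59427127  7.43114154]
False 8.6333 [ 0.48182235 -0.01369557  0.08596227] [-3.52642057  0.13710207 12.53712389]
False 8.8833 [ 0.48182285 -0.0137007   0.08588868] [-5.01636187  0.85303664 17.5478854 ]
9.3833 [ 0.4818361  -0.01369349  0.08591249] [-4.40759619  0.85453958 16.28989874] -0.0007967384843299586
```

View pics/side2.png

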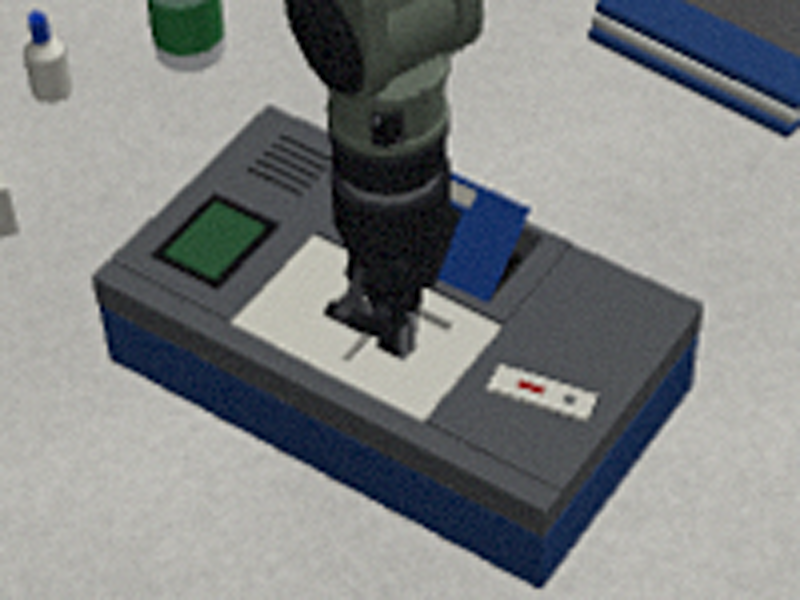

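View pics/top2.png

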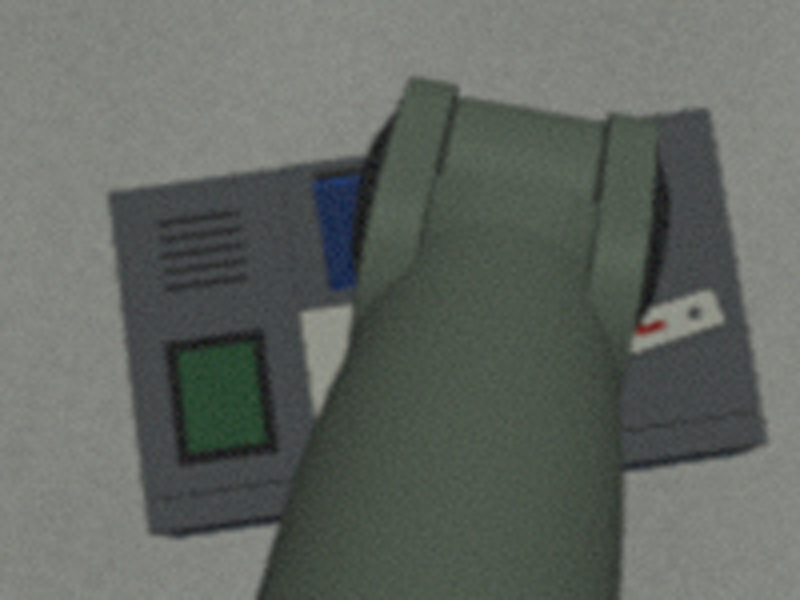

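The side picture shows the blue hatch standing open near (490,240). The closed fingertips are in the plate near (385,340), and the cassette is still in its place near (545,390). The push is steady at 16 N against the end stop. I'll do one last check of steadiness and bystanders, then hand in.

```bash
python3 - <<'E'
from cell import *
import cv2
sleep(0.7)
s=get_state(); print(s["clock"],s["position"],s["contact_force"],abs(s["joint_velocities"]).max())
f=grab_frame("side"); cv2.imwrite("pics/side3.png",f["img"][:,:,::-1])
sign_off()
E
```

```text
10.1833 [ 0.48186471 -0.01369236  0.08591002] [-4.89316036  0.8878002  16.26933695] 0.002297647784280364
the job is handed in; nothing more can be done
```

View pics/side3.png

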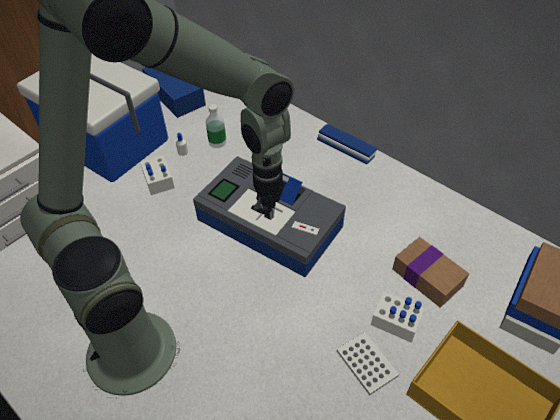

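The catch is pressed fully in, the hatch stands open, and I handed the job in at 10.2 s with the arm still holding it there.

**Finding the catch:** I did not feel along the whole panel. The thin gap around the catch showed in both camera pictures, about 27 mm right of the panel centre on its middle line. I felt straight down there with the closed fingertips. It yielded at 4–5.5 N and reached a hard stop after about 8 mm, with the tip going from z ≈ 0.094 to 0.086.

**Last checks:** The push held steady at about 16 N up, with about 5 N sideways, and the arm was still. The last side picture shows the hatch open (at roughly pixel 290,190), and the cassette, racks, bottles, plate and carton look unmoved.

**Not measured:** I judged the catch depth from the tip height and the hatch angle from the pictures, because neither joint value can be read. In the top picture the arm hid the catch and most of the hatch. Early on, the panel-centre network gave a point about 5 mm off the panel outline I measured, so I used the outline, on which both cameras agreed.

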